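Sort test-fixture push rods by length and lock them on their bars

TASK

Three loose push rods of different lengths stand in the black tray. Lock each of them into the empty bayonet socket of the bar that already carries a rod of the same length: lugs in through the slot, press down against the spring, give it a quarter turn and let it spring up into its seat, fully locked like its neighbour, then let go. Leave the other things on the bench and in the tray where they are.

Things in the scene. Friction and masses are not known exactly. Their poses are not given: they have to be found in the camera images.
- mid_short (a point): midpoint (40 mm above the foot, on the axis) of the short loose push rod: 80 mm long, about 70 g, standing upright in the tray, z up the rod. Blue 18 mm shaft; grip head at the top 22 mm tall, 16 mm across its flats (along y), 26 mm along x. Steel foot, edge tapered to 14 mm; two round lugs 6 mm thick stick out along +x and -x, centred 8 mm above the foot, 34 mm over the tips.
- socket_short (a point): mouth of the empty socket of the short-rod bar, on its axis, in the top face 40 mm above the bench; z up. A 21 mm square hole with a 9 x 38 mm slot along x that admits the lugs (rod x along socket x, either way round). Pressed down, the rod then turns a quarter either way until rod x lies along socket y; released, it rises and locks, its midpoint 12 mm above the mouth, its foot 28 mm below.
- bar_short: fixed bar for 80 mm rods, 140 (x) x 56 x 40 mm; a 80 mm rod is already locked 76 mm along +x from the empty socket. Origin under the bar's centre. In the socket a spring plate starts 24 mm below the mouth: 3 N at first, 0.7 N more per mm; the lugs clear the top plate and can turn once the foot is over 31 mm deep; hard stop at 33.5 mm (10 N). Notches for the lugs are 3 mm deep, 9 mm wide.
- mid_medium (a point): midpoint (47.5 mm above the foot, on the axis) of the medium loose push rod: 95 mm long, about 70 g, standing upright in the tray, z up the rod. Blue 18 mm shaft; grip head at the top 22 mm tall, 16 mm across its flats (along y), 26 mm along x. Steel foot, edge tapered to 14 mm; two round lugs 6 mm thick stick out along +x and -x, centred 8 mm above the foot, 34 mm over the tips.
- socket_medium (a point): mouth of the empty socket of the medium-rod bar, on its axis, in the top face 40 mm above the bench; z up. A 21 mm square hole with a 9 x 38 mm slot along x that admits the lugs (rod x along socket x, either way round). Pressed down, the rod then turns a quarter either way until rod x lies along socket y; released, it rises and locks, its midpoint 19.5 mm above the mouth, its foot 28 mm below.
- bar_medium: fixed bar for 95 mm rods, 140 (x) x 56 x 40 mm; a 95 mm rod is already locked 76 mm along +x from the empty socket. Origin under the bar's centre. In the socket a spring plate starts 24 mm below the mouth: 3 N at first, 0.7 N more per mm; the lugs clear the top plate and can turn once the foot is over 31 mm deep; hard stop at 33.5 mm (10 N). Notches for the lugs are 3 mm deep, 9 mm wide.
- mid_long (a point): midpoint (55 mm above the foot, on the axis) of the long loose push rod: 110 mm long, about 70 g, standing upright in the tray, z up the rod. Blue 18 mm shaft; grip head at the top 22 mm tall, 16 mm across its flats (along y), 26 mm along x. Steel foot, edge tapered to 14 mm; two round lugs 6 mm thick stick out along +x and -x, centred 8 mm above the foot, 34 mm over the tips.
- socket_long (a point): mouth of the empty socket of the long-rod bar, on its axis, in the top face 40 mm above the bench; z up. A 21 mm square hole with a 9 x 38 mm slot along x that admits the lugs (rod x along socket x, either way round). Pressed down, the rod then turns a quarter either way until rod x lies along socket y; released, it rises and locks, its midpoint 27 mm above the mouth, its foot 28 mm below.
- bar_long: fixed bar for 110 mm rods, 140 (x) x 56 x 40 mm; a 110 mm rod is already locked 76 mm along +x from the empty socket. Origin under the bar's centre. In the socket a spring plate starts 24 mm below the mouth: 3 N at first, 0.7 N more per mm; the lugs clear the top plate and can turn once the foot is over 31 mm deep; hard stop at 33.5 mm (10 N). Notches for the lugs are 3 mm deep, 9 mm wide.
- collar: steel collar, 28 mm across, 10 mm high, lying in the tray with the rods; origin at the centre of its underside; leave alone
- driver: screwdriver 170 mm long lying along its x axis on the bench; leave alone
- tape: roll of amber tape, 80 mm across, 20 mm high, lying flat; origin at the centre of its underside; leave alone
- cleaner: white bottle 50 mm across and 130 mm high, behind the tray; origin at the centre of its underside; leave alone
- esd_brush: brush 160 mm long lying along its x axis on the bench; leave alone
- tray: fixed black tray 220 x 180 mm, walls 20 mm high, floor 4 mm thick, in which the loose rods stand; origin at the centre of its underside
There are look-alikes about, which are no part of the job. Leave any turquoise look-alike of the part that bears mid_long alone. Leave any red look-alike of the part that bears mid_medium alone.

How it is judged (in metres and radians):
At the end, for the whole second after the job is handed in: Each rod sits in the socket of the bar of its own length: midpoint within 6 mm of the socket axis, rod x within 0.2 rad of socket y, height at most 1.8 mm below and 2.5 mm above the locked height, leaning under 0.15 rad, released and staying so (z of mid_short in the frame of socket_short between 0.0102 and 0.0145 m and horizontal distance between mid_short and socket_short below 0.006 m and angle between the x axis of mid_short and the y axis of socket_short, either way round below 0.2 rad and angle between each of mid_short, mid_medium, mid_long's own z axis and vertical below 0.15 rad and z of mid_medium in the frame of socket_medium between 0.0177 and 0.022 m and horizontal distance between mid_medium and socket_medium below 0.006 m and angle between the x axis of mid_medium and the y axis of socket_medium, either way round below 0.2 rad and z of mid_long in the frame of socket_long between 0.0252 and 0.0295 m and horizontal distance between mid_long and socket_long below 0.006 m and angle between the x axis of mid_long and the y axis of socket_long, either way round below 0.2 rad); the robot touches nothing.
It fails at once if the collar is moved by more than 25 mm (distance of collar from where it was at the start of the episode above 0.025 m).
It fails at once if the screwdriver is moved by more than 25 mm (distance of driver from where it was at the start of the episode above 0.025 m).
It fails at once if the roll of tape is moved by more than 25 mm (distance of tape from where it was at the start of the episode above 0.025 m).
It fails at once if the bottle is moved by more than 25 mm (distance of cleaner from where it was at the start of the episode above 0.025 m).
It fails at once if the brush is moved by more than 25 mm (distance of esd_brush from where it was at the start of the episode above 0.025 m).
It also fails if it takes over 72 s, if anything falls off the work surface, if the arm or the gripper's body presses on something with over 40 N, if the wrist force passes 120 N, or if a joint passes its speed limit or range.

ROBOT

A 7-joint arm with a two-finger parallel gripper is mounted at the origin on the work surface. World frame = base frame: x ahead of the robot, y to its left, z up, the work surface at z = 0. Lengths are in mm, angles in rad, forces in N, time in s.
With the tool pointing down it reaches from about 400 to 875 mm from the base axis. Payload 4.4 kg.
Tool frame: the origin (TCP) lies at the very end of the fingers, on their centre line; the grasp point (between the pads) lies 19 mm behind it; z points along the fingers, y is the line along which they close (so a half turn about z gives the same grasp; the last joint's range is limited). The gripper opens to 85 mm and grips with 20 to 120 N. Pads are 22 mm wide; open, the fingers measure 114 mm over their backs; the gripper's body (76 mm by 85 mm) begins 54 mm behind the grasp point. The pads swing forward as they close: fully open they stand 13 mm farther back than shut.
Start: joints at [-1.18, 0.628, 0.038, 1.517, -0.027, 0.996, -0.02], TCP at [286.681, 583.38, 231.313] pointing down, gripper open.
Joint ranges: [-3.06, 3.06], [-0.37, 2.12], [-1.25, 1.32], [0.18, 2.47], [-1.1, 4.24], [0.23, 1.98], [-2.94, 2.94]. Speed limits (rad/s): [2.57, 2.57, 3.14, 3.14, 3.14, 3.14, 3.14].

INTERFACE

Orientations are given as [roll, pitch, yaw] about the fixed x, y, z axes, in that order (R = Rz(yaw) Ry(pitch) Rx(roll)).
In Python, from cell import ctrl gives the robot as it stands.
- The arm moves only by the tool step_arm, never from a script. Its argument "series" is a list that holds one entry, the list of rows, each a list of 7 numbers: the turn, a rotation vector about the tool's x, y, z as a fraction of full scale, then the shift along the tool's x, y, z as a fraction of full scale, then the closure, from 0 (fully open) to 1 (shut). In form: [[[ax, ay, az, tx, ty, tz, gripper], ...]]. A call has 1 to 12 rows; each row shifts and turns the commanded pose from where the row before left it, along the tool's axes as they then stand; what a row does not reach is not made up. Full scale, the value 1, is 150 mm for a shift and 45 degrees for a turn. A row lasts 1/10 s, in which the tool goes at most 50 mm and 8.59 degrees, less where a joint would pass 70% of its speed; a pose out of reach is approached as far as the arm can. A call with a number of a shift or a turn outside -1 to 1 is refused whole. A call with a gripper value outside its range is refused whole. The fingers move at their own pace and stop on an object; the grip force is fixed at half the most. Time passes only in rows, so rows that do not move let the fingers close. It gives the time, the measured TCP pose, the force, the opening and the grip force at its end, in the units of the state.
- ctrl.read_state(): the state, without advancing time (a new reading comes with each control period).
- ctrl.get_image(name): name is "side" or "top" or "wrist"; returns a dict with "img" (384x512x3 uint8, red, green, blue), "fx", "fy", "cx", "cy" (pixels), "R" (3x3) and "t" (3): a world point X has camera coordinates R X + t. Camera axes: x right, y down, z forward; pixel columns grow to the right and rows downward; lengths in mm; the calibration is good to about 2 mm. A picture is of the moment at which its call begins. There is no depth.
- ctrl.finish_job(): hands the job in; it is judged then, once.
Trained networks look in a picture, given as the dict that the camera call returned (one of the last four; its "shot" number tells which), for a name from the list of things; names that differ only in an ending like _2 or _b are one class to them, and where a whole thing is asked for, a point or a joint stands for the part that bears it (a point fixed in the world has none). Each returns a list of dicts, best first, with "score" (0 to 1); they miss things now and then, are a little off and sometimes report something else, mostly with a low value. They report only what shows in the picture. A call takes as long as a camera call. They do not tell look-alikes from the thing itself.
- ctrl.recognise(picture, thing): "centre" ([column, row] in pixels, amid what is visible of it).
The state is a dict: "clock": time; "qpos": joint angles; "qd": joint speeds; "tau": joint torques, N m; "eef_pos": TCP position; "tool_rot": TCP orientation; "force": force on the tool from outside, world axes, zero at the start; "torque": the same for the moment, N m; "width": finger opening in mm; "gripper_force": force on a finger pad.
Only numpy, scipy, OpenCV 4.12 (cv2) and the standard library are available. Lean on these libraries where they do the work, as an engineer would, in place of code of your own. Each camera call takes 0.05 s, during which the arm holds its last target. There are 200 camera calls.

## Working session

There is one attempt and no reset: what is moved stays moved. The work goes in short steps, Python scripts to look and compute and a tool call to move; the robot and the scene stay as the last step left them, time stands still between calls to the robot, and variables do not carry over. Pictures are saved under pics/ and viewed, at most 10 in all, crops included, and the job is handed in when it is done.

Besides the shell and the picture viewer there is one more tool, called as name(argument=value, ...) on one line, values as JSON. step_arm: Moves the arm, as the interface text tells. Shift numbers are shares of 150 mm and turn numbers shares of 45 degrees, none past 1 either way. Its arguments: {"type":"object","properties":{"series":{"type":"array","items":{"type":"array","items":{"type":"array","items":{"type":"number","minimum":-1,"maximum":1}}}}},"required":["series"]}

```bash
mkdir -p pics; ls
python3 - <<'E'
from cell import ctrl
import cv2,numpy as np
s=ctrl.read_state();print({k:np.round(s[k],3) for k in('clock','eef_pos','tool_rot','width','force')})
for n in('top','side'):
    d=ctrl.get_image(n);cv2.imwrite(f'pics/{n}0.png',d['img'][:,:,::-1])
    print(n,d['fx'],d['fy'],d['cx'],d['cy'],np.round(d['R'],4).tolist(),np.round(d['t'],1))
    for t in('mid_short','mid_medium','mid_long','socket_short','socket_medium','socket_long','bar_short','bar_medium','bar_long','collar','tray'):
        print(t,[(np.round(r['centre']).tolist(),round(r['score'],2)) for r in ctrl.recognise(d,t)][:5])
E
```

```text
pics
{'clock': np.float64(0.0), 'eef_pos': array([286.37 , 582.833, 230.408]), 'tool_rot': array([-3.14 , -0.   ,  2.685]), 'width': np.float64(85.405), 'force': array([ 0.613, -0.724, -0.649])}
top 494.118564124597 494.118564124597 251.12278589854216 187.54347666324625 [[-0.0156, -0.9999, -0.003], [-0.978, 0.0159, -0.208], [0.208, -0.0003, -0.9781]] [   7.4  518.6 1350.9]
mid_short [([352.0, 201.0], 0.43)]
mid_medium [([316.0, 191.0], 0.65), ([327.0, 252.0], 0.48)]
mid_long [([337.0, 158.0], 0.62), ([352.0, 122.0], 0.53)]
socket_short [([240.0, 180.0], 0.83), ([147.0, 182.0], 0.27)]
socket_medium [([196.0, 184.0], 0.95)]
socket_long [([151.0, 179.0], 0.82), ([240.0, 180.0], 0.6)]
bar_short [([240.0, 178.0], 0.83)]
bar_medium [([196.0, 189.0], 0.79)]
bar_long [([320.0, 117.0], 0.43)]
collar [([322.0, 119.0], 0.73)]
tray [([331.0, 186.0], 0.73)]
side 482.20785128801924 482.20785128801924 252.88971630981828 194.84254473462997 [[0.9296, -0.3682, -0.0143], [-0.2501, -0.6018, -0.7585], [0.2707, 0.7087, -0.6515]] [-481.6  189.4 1001.7]
mid_short [([291.0, 301.0], 0.92)]
mid_medium [([286.0, 264.0], 0.79), ([201.0, 292.0], 0.78), ([130.0, 177.0], 0.45)]
mid_long [([282.0, 258.0], 0.67), ([403.0, 272.0], 0.65), ([336.0, 268.0], 0.6)]
socket_short [([261.0, 203.0], 0.71)]
socket_medium [([325.0, 223.0], 0.69), ([240.0, 171.0], 0.64)]
socket_long [([225.0, 139.0], 0.63)]
bar_short [([264.0, 201.0], 0.56)]
bar_medium [([242.0, 170.0], 0.71), ([227.0, 141.0], 0.32)]
bar_long [([228.0, 144.0], 0.85), ([266.0, 202.0], 0.5)]
collar [([350.0, 312.0], 0.61)]
tray [([301.0, 294.0], 0.9)]
```

```bash
cd pics; python3 -c "
import cv2
a=cv2.imread('top0.png')[90:270,120:400];cv2.imwrite('a.png',cv2.resize(a,(784,504),interpolation=2))
a=cv2.imread('side0.png')[90:390,100:450];cv2.imwrite('b.png',cv2.resize(a,(700,600),interpolation=2))"
```

```text
(no output)
```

View pics/a.png

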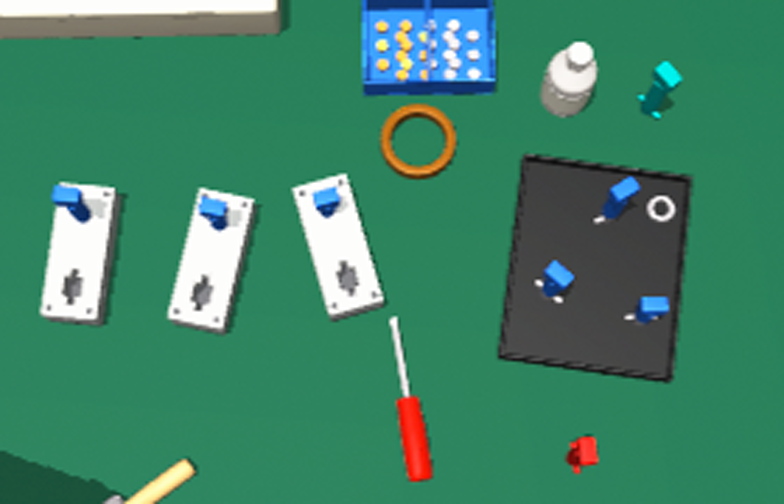

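View pics/b.png

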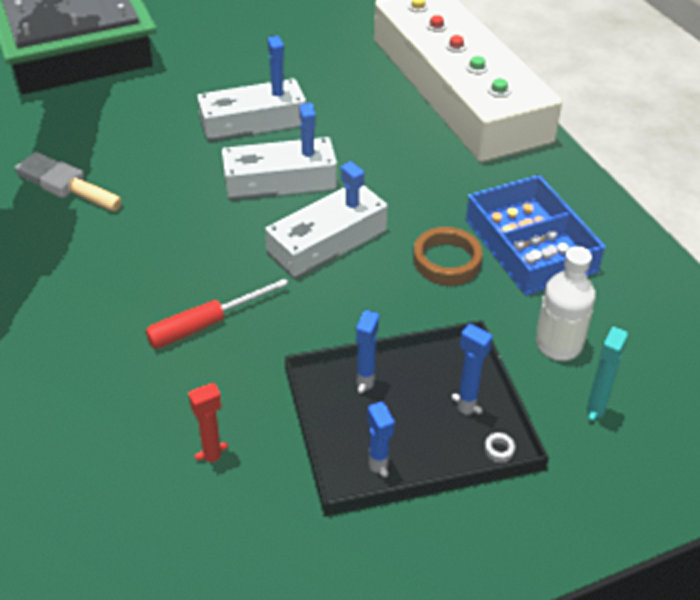

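Top view candidates (full-picture pixels): the blue rods in the tray are long (341,157), medium (318,189) and short (353,199). The look-alikes outside it are turquoise (357,117) and red (328,252). From left to right the bars are long, medium and short, each with a rod of its own length, and the empty sockets are the near ones. I choose the three blue rods. Next come rough positions, then the wrist camera.

```bash
cat > h.py <<'E'
from cell import ctrl
import cv2,numpy as np
from scipy.spatial.transform import Rotation as Rn
def ray(d,px,z):
    "world point at height z seen at pixel px"
    R,t=np.array(d['R']),np.array(d['t'])
    c=-R.T@t; v=R.T@np.array([(px[0]-d['cx'])/d['fx'],(px[1]-d['cy'])/d['fy'],1])
    return c+v*(z-c[2])/v[2]
def proj(d,X):
    p=np.array(d['R'])@np.array(X)+np.array(d['t']);return [d['fx']*p[0]/p[2]+d['cx'],d['fy']*p[1]/p[2]+d['cy']]
def goto(x,y,z,yaw):
    "shift (tool axes, /150) and turn about z (/45deg) to a pointing-down pose; yaw = direction of tool y axis, mod pi"
    s=ctrl.read_state();R=Rn.from_euler('xyz',s['tool_rot']);e=np.array(s['eef_pos'])
    ty=R.as_matrix()[:,1];cur=np.arctan2(ty[1],ty[0])
    dy=(yaw-cur+np.pi/2)%np.pi-np.pi/2
    # keep pointing exactly down
    tgt=Rn.from_euler('xyz',[np.pi,0,0]);tgt=Rn.from_euler('z',cur+dy+np.pi/2)*tgt
    rv=(R.inv()*tgt).as_rotvec()
    print('eef',np.round(e,1),'rot',np.round(s['tool_rot'],3),'t',round(s['clock'],2),'w',round(s['width'],1),'q',np.round(s['qpos'],2),'dz-turn',np.round(rv/np.radians(45),3),'shift(before turn)',np.round(R.inv().apply(np.array([x,y,z])-e)/150,3),'shift(after turn)',np.round(tgt.inv().apply(np.array([x,y,z])-e)/150,3))
E
python3 - <<'E'
from h import *
T=ctrl.get_image('top');S=ctrl.get_image('side');W=ctrl.get_image('wrist')
P=lambda u,v:(120+u/2.8,90+v/2.8)
for n,top,foot,z in(('long',(625,192),(604,216),114),('med',(557,275),(549,292),99),('short',(654,305),(641,318),84)):
    h=ray(T,P(*top),z-8);f=ray(T,P(*foot),12);print(n,h.round(),f.round())
for n,s,r,z in(('L',(72,287),(68,195),102),('M',(203,294),(213,207),87),('S',(347,278),(327,198),72)):
    s=ray(T,P(*s),40);r=ray(T,P(*r),z-5);print(n,s.round(),r.round(),'76?',np.linalg.norm((r-s)[:2]).round(),np.arctan2(*(r-s)[1::-1]).round(3))
for n,p in(('driver',(393,318)),('tape',(418,141)),('bottle',(570,75)),('collar',(661,208)),('tray',(527,157)),('tray',(690,178)),('tray',(670,380)),('tray',(500,355))):print(n,ray(T,P(*p),10).round())
s=ctrl.read_state();Rt=Rn.from_euler('xyz',s['tool_rot']).as_matrix();Rw=np.array(W['R']);c=-Rw.T@W['t']
print('cam in tool',(Rt.T@(c-s['eef_pos'])).round(1),'cam axes in tool (cols)',(Rt.T@Rw.T).round(3).tolist(),W['fx'])
E
```

```text
long [ 586. -257.  106.] [ 585. -252.   12.]
med [ 506. -188.   91.] [ 505. -190.   12.]
short [ 477. -286.   76.] [ 475. -285.   12.]
L [512. 302.  40.] [594. 296.  97.] 76? 82.0 -0.07
M [503. 168.  40.] [583. 153.  82.] 76? 82.0 -0.176
S [517.  20.  40.] [595.  39.  67.] 76? 80.0 0.238
driver [480. -27.  10.]
tape [672. -58.  10.]
bottle [ 744. -224.   10.]
collar [ 594. -313.   10.]
tray [ 652. -173.   10.]
tray [ 626. -346.   10.]
tray [ 410. -311.   10.]
tray [ 439. -137.   10.]
cam in tool [  72.2    0.4 -141.9] cam axes in tool (cols) [[-0.0, -0.96, -0.281], [1.0, 0.0, -0.001], [0.001, -0.281, 0.96]] 315.1341199550278
```

```bash
python3 -c "
from h import *
goto(512,302,160,-0.07+np.pi/2)"
```

```text
eef [286.7 583.4 231.3] rot [ 3.142 -0.     2.685] t 1.35 w 85.5 q [-1.18  0.63  0.04  1.52 -0.03  1.   -0.02] dz-turn [ 0.    -0.    -0.493] shift(before turn) [-2.176 -1.021  0.475] shift(after turn) [-1.63  -1.766  0.475]
```

step_arm(series=[[[0, 0, -0.165, 0, 0, 0, 0], [0, 0, -0.165, 0, 0, 0, 0], [0, 0, -0.163, 0, 0, 0, 0], [0, 0, 0, -0.181, -0.196, 0.053, 0], [0, 0, 0, -0.181, -0.196, 0.053, 0], [0, 0, 0, -0.181, -0.196, 0.053, 0], [0, 0, 0, -0.181, -0.196, 0.053, 0], [0, 0, 0, -0.181, -0.196, 0.053, 0], [0, 0, 0, -0.181, -0.196, 0.053, 0], [0, 0, 0, -0.181, -0.196, 0.053, 0], [0, 0, 0, -0.181, -0.196, 0.053, 0], [0, 0, 0, -0.181, -0.196, 0.053, 0]]])

```text
clock: 2.55
eef_pos: [513.1, 301.2, 159.6]
tool_rot: [3.141, 0.0, 3.072]
force: [0.3, 0.4, -0.3]
width: 85.5
gripper_force: 0.0
```

Run:
```python
from h import *
goto(503,168,160,-.176+np.pi/2)
d=ctrl.get_image('wrist');cv2.imwrite('pics/wL.png',d['img'][:,:,::-1])
print(proj(d,[512,302,40]))
for t in('socket_long','socket_medium'):print([(r['centre'],ray(d,r['centre'],40).round(1),r['score']) for r in ctrl.recognise(d,t)])
```

```text
eef [513.1 301.2 159.6] rot [3.141 0.    3.072] t 2.55 w 85.5 q [-0.53  0.63 -0.08  1.75  0.07  0.76  0.86] dz-turn [0.    0.001 0.136] shift(before turn) [ 0.005 -0.89  -0.003] shift(after turn) [-0.089 -0.886 -0.002]
[np.float64(253.2173520008697), np.float64(185.0828073050883)]
[([250.2, 227.3], array([550.8, 296.6,  40. ]), 0.77)]
[([97.1, 211.3], array([526.3, 163.1,  40. ]), 0.64)]
```

View pics/wL.png

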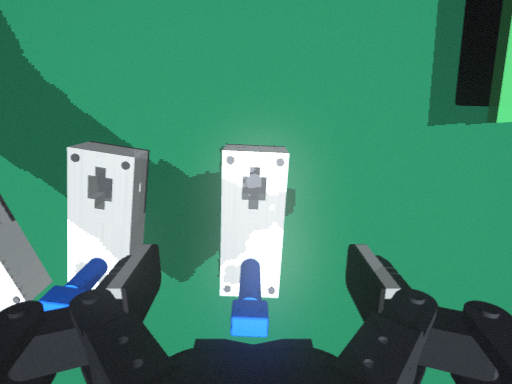

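The wrist picture shows the long bar with its socket at about (254,188) and its locked rod at (250,315). The medium bar's socket is at (100,187). I'll fit the hole outline in a view rectified to z=40.

```bash
cat >> h.py <<'E'
def rect(d,x,y,yaw,z,half=45,ppm=4,img=None):
    "picture rectified on plane z about (x,y), +col = local x, +row = local y"
    c,s=np.cos(yaw),np.sin(yaw);q=[]
    for u,v in((-1,-1),(1,-1),(1,1),(-1,1)):
        q.append(proj(d,[x+half*(c*u-s*v),y+half*(s*u+c*v),z]))
    n=int(2*half*ppm);H=cv2.getPerspectiveTransform(np.float32(q),np.float32([[0,0],[n,0],[n,n],[0,n]]))
    return cv2.warpPerspective(d['img'] if img is None else img,H,(n,n))
def fit(d,x,y,yaw,z,sign,inner,ring=3,half=45,ppm=4,span=np.radians(20),rng=14,chan=None):
    "best x,y,yaw of a shape (list of w,h boxes) darker (sign -1) or brighter than the ring round it"
    im=d['img'].min(2) if chan is None else chan
    n=int(2*half*ppm);m=np.zeros((n,n),np.uint8);c=n/2;k=half
    for w,h in inner: cv2.rectangle(m,(int(c-w/2*ppm),int(c-h/2*ppm)),(int(c+w/2*ppm)-1,int(c+h/2*ppm)-1),1,-1)
    r=int(ring*ppm);o=cv2.dilate(m,np.ones((2*r+1,2*r+1)))-m
    cr=int((max(max(b) for b in inner)/2+ring+1)*ppm);lo=n//2-cr;hi=n//2+cr
    m=m[lo:hi,lo:hi].astype(np.float32);o=o[lo:hi,lo:hi].astype(np.float32);K=sign*(m/m.sum()-o/o.sum())
    best=(-1e9,)
    for a in np.arange(yaw-span,yaw+span+1e-6,np.radians(1)):
        g=rect(d,x,y,a,z,half,ppm,im).astype(np.float32)
        s=cv2.matchTemplate(g,K,cv2.TM_CCORR);t=(s.shape[0]-1)/2;w=int(min(rng*ppm,t));a0=int(t-w);s=s[a0:int(t+w)+1,a0:int(t+w)+1]
        _,v,_,p=cv2.minMaxLoc(s)
        if v>best[0]:
            u,q=(p[0]+a0-t)/ppm,(p[1]+a0-t)/ppm
            best=(v,x+np.cos(a)*u-np.sin(a)*q,y+np.sin(a)*u+np.cos(a)*q,a)
    return [round(float(b),3) for b in best]
CROSS=[(21,21),(38,9)]
E
python3 - <<'E'
from h import *
d=ctrl.get_image('wrist')
f=fit(d,512,302,-.07,40,-1,CROSS);print(f)
g=fit(d,503,168,-.176,40,-1,CROSS);print(g)
cv2.imwrite('pics/r1.png',np.hstack([rect(d,f[1],f[2],f[3],40),rect(d,g[1],g[2],g[3],40)])[:,:,::-1])
E
```

```text
[87.795, 515.036, 302.183, -0.105]
[110.237, 505.701, 169.682, -0.228]
```

View pics/r1.png

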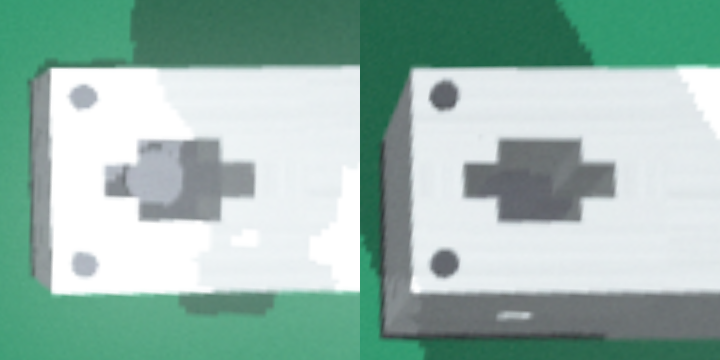

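step_arm(series=[[[0, 0, 0.136, 0, -0.22, 0, 0], [0, 0, 0, -0.03, -0.22, 0, 0], [0, 0, 0, -0.03, -0.22, 0, 0], [0, 0, 0, -0.03, -0.22, 0, 0], [0, 0, 0, 0, 0, 0, 0]]])

```text
clock: 3.25
eef_pos: [505.0, 165.6, 160.0]
tool_rot: [-3.139, -0.0, 2.961]
force: [0.4, -0.3, 0.5]
width: 85.3
gripper_force: 0.0
```

Run:
```python
from h import *
d=ctrl.get_image('wrist');print(ctrl.read_state()['eef_pos'])
print(fit(d,503,168,-.176,40,-1,CROSS))
print(fit(d,512,302,-.07,40,-1,CROSS))
print(fit(d,517,20,.238,40,-1,CROSS))
goto(517,20,160,.238+np.pi/2)
```

```text
[505.33851975 168.87568916 160.20593798]
[100.255, 505.644, 169.439, -0.228]
[134.37, 514.76, 301.912, -0.122]
[93.407, 518.693, 20.442, 0.255]
eef [505.3 168.9 160.2] rot [-3.141  0.     2.963] t 3.3 w 85.4 q [-0.33  0.56 -0.06  1.92  0.05  0.67  0.96] dz-turn [-0.    0.   -0.53] shift(before turn) [-0.252 -0.963  0.002] shift(after turn) [ 0.158 -0.983  0.001]
```

Both socket fits are well centred and agree between the two views to about 0.3 mm. Next is the short socket, then the tray.

step_arm(series=[[[0, 0, -0.177, -0.05, -0.193, 0, 0], [0, 0, -0.177, -0.05, -0.193, 0, 0], [0, 0, -0.176, 0.0, -0.197, 0, 0], [0, 0, 0, 0.05, -0.197, 0, 0], [0, 0, 0, 0.05, -0.197, 0, 0], [0, 0, 0, 0, 0, 0, 0]]])

```text
clock: 3.9
eef_pos: [517.1, 17.6, 159.9]
tool_rot: [-3.14, -0.0, -2.905]
force: [0.4, -1.4, -0.4]
width: 85.7
gripper_force: 0.0
```

Run:
```python
from h import *
d=ctrl.get_image('wrist')
print(fit(d,517,20,.238,40,-1,CROSS))
print(fit(d,505.6,169.4,-.228,40,-1,CROSS))
goto(500,-200,215,np.pi/2)
```

```text
[102.36, 518.578, 19.895, 0.255]
[133.611, 505.731, 168.856, -0.228]
eef [517.3  20.4 160. ] rot [ 3.141e+00  1.000e-03 -2.903e+00] t 3.95 w 85.3 q [ 0.04  0.55 -0.2   1.95  0.17  0.66  1.55] dz-turn [0.    0.001 0.304] shift(before turn) [ 0.459 -1.4   -0.367] shift(after turn) [ 0.115 -1.47  -0.367]
```

step_arm(series=[[[0, 0, 0.152, 0.05, -0.18, -0.06, 0], [0, 0, 0.152, 0.05, -0.18, -0.06, 0], [0, 0, 0, 0, -0.19, -0.06, 0], [0, 0, 0, 0, -0.19, -0.06, 0], [0, 0, 0, 0, -0.19, -0.06, 0], [0, 0, 0, 0, -0.19, -0.07, 0], [0, 0, 0, 0, -0.19, 0, 0], [0, 0, 0, 0, -0.16, 0, 0], [0, 0, 0, 0, 0, 0, 0]]])

```text
clock: 4.85
eef_pos: [513.2, -203.3, 215.5]
tool_rot: [-3.14, 0.002, 3.141]
force: [-0.3, 0.9, 0.1]
width: 85.1
gripper_force: 0.0
```

Run:
```python
from h import *
d=ctrl.get_image('wrist');cv2.imwrite('pics/wT.png',d['img'][:,:,::-1]);print(ctrl.read_state()['eef_pos'])
for n,x,y,z in(('L',586,-257,114),('M',506,-188,99),('S',477,-286,84)):print(n,proj(d,[x,y,z]))
```

```text
[ 513.18078794 -200.84053787  215.37089533]
L [np.float64(190.8508549842506), np.float64(272.33591848731845)]
M [np.float64(270.60316439847327), np.float64(178.95926525009608)]
S [np.float64(156.84874204412648), np.float64(142.17893189587767)]
```

View pics/wT.png

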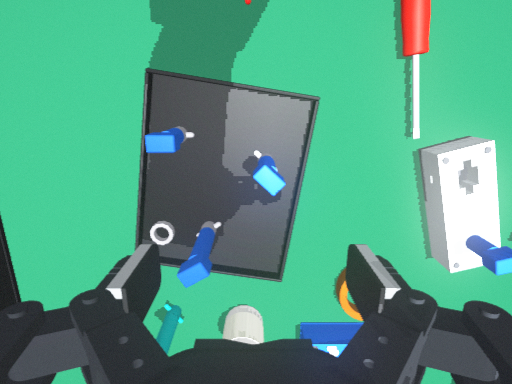

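Wrist view of the tray: short head at (160,143), medium at (269,181), long at (195,270), collar at (162,233), turquoise look-alike at (170,325). All three blue rods are where I expected. I'll fit the head tops now.

Run:
```python
from h import *
d=ctrl.get_image('wrist');im=d['img'].astype(int)
bl=np.clip(np.where(im[:,:,2]-im[:,:,0]>50,im[:,:,1],0),0,255).astype(np.uint8)
o=[]
for n,x,y,z in(('L',586,-257,114),('M',506,-188,99),('S',477,-286,84)):
    f=fit(d,x,y,np.pi/2,z,1,[(26,16)],ring=2,half=45,span=np.pi/2,rng=20,chan=bl);print(n,f)
    r=rect(d,f[1],f[2],f[3],z,30,4);cv2.rectangle(r,(68,88),(172,152),(255,0,0),1);o.append(r)
    r=rect(d,f[1],f[2],f[3],12,30,4);cv2.rectangle(r,(68+0,88),(172,152),(255,0,0),1);o.append(r)
cv2.imwrite('pics/r2.png',np.vstack([np.hstack(o[::2]),np.hstack(o[1::2])])[:,:,::-1])
```

```text
L [89.927, 592.72, -273.849, 3.002]
M [175.199, 507.28, -189.193, 0.82]
S [124.173, 478.043, -283.518, 1.553]
```

View pics/r2.png

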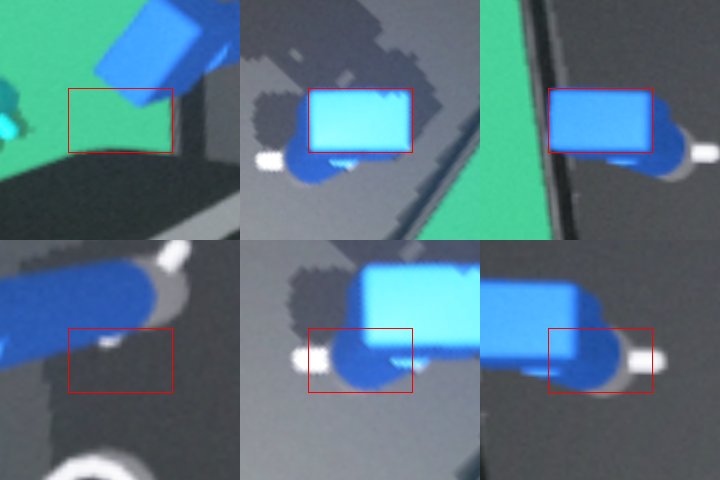

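The M and S fits are right, with lug tips at ±17 mm as expected. L's mask let in the green bench, so I'll refit it. Medium comes first, and I'm turning the tool to yaw 0.82.

step_arm(series=[[[0, 0, -0.185, 0, 0, 0, 0.4], [0, 0, -0.185, 0, 0, 0, 0.4], [0, 0, -0.185, 0, 0, 0, 0.4], [0, 0, -0.185, 0, 0, 0, 0.4], [0, 0, -0.185, 0, 0, 0, 0.4], [0, 0, -0.185, 0, 0, 0, 0.4], [0, 0, -0.185, 0, 0, 0, 0.4], [0, 0, -0.185, 0, 0, 0, 0.4], [0, 0, -0.185, 0, 0, 0, 0.4], [0, 0, -0.185, 0, 0, 0, 0.4], [0, 0, -0.185, 0, 0, 0, 0.4], [0, 0, -0.185, 0, 0, 0, 0.4]]])

```text
clock: 6.15
eef_pos: [513.2, -198.7, 216.7]
tool_rot: [-3.139, -0.001, -1.39]
force: [0.2, 1.9, -3.4]
width: 51.5
gripper_force: 0.0
```

step_arm(series=[[[0, 0, 0.185, 0, 0, 0, 0.4], [0, 0, 0, 0, 0, 0, 0.4]]])

```text
clock: 6.35
eef_pos: [512.5, -198.9, 214.8]
tool_rot: [-3.142, 0.004, -1.543]
force: [0.6, 0.2, 0.2]
width: 50.9
gripper_force: 0.0
```

```bash
cat >> h.py <<'E'
def blue(d):
    im=d['img'].astype(int);return np.clip(np.where((im[:,:,2]-im[:,:,0]>50)&(im[:,:,2]-im[:,:,1]>20),im[:,:,1],0),0,255).astype(np.uint8)
def rod(d,x,y,yaw,z,span=np.pi/2,rng=20):return fit(d,x,y,yaw,z,1,[(26,16)],ring=2,span=span,rng=rng,chan=blue(d))
E
python3 - <<'E'
from h import *
d=ctrl.get_image('wrist')
for a in ((586,-257,1.57,114),(507.3,-189.2,.82,99),(478,-283.5,1.55,84)): print(rod(d,*a))
goto(507.3,-189.2,110,.82+np.pi/2)
E
```

```text
[134.465, 588.849, -255.935, 2.094]
[55.794, 512.848, -202.819, 0.698]
[141.5, 478.257, -283.996, 1.585]
eef [ 512.2 -200.   215. ] rot [ 3.141e+00  1.000e-03 -1.541e+00] t 6.4 w 51.3 q [ 0.95  0.7  -1.04  1.8   0.69  1.05  2.82] dz-turn [0.002 0.001 0.994] shift(before turn) [-0.072  0.03   0.7  ] shift(after turn) [-0.03   0.073  0.7  ]
```

step_arm(series=[[[0, 0, 0.166, 0, 0, 0, 0.4], [0, 0, 0.166, 0, 0, 0, 0.4], [0, 0, 0.166, 0, 0, 0, 0.4], [0, 0, 0.166, 0, 0, 0, 0.4], [0, 0, 0.166, 0, 0, 0, 0.4], [0, 0, 0.164, 0, 0, 0, 0.4], [0, 0, 0, -0.03, 0.073, 0.2, 0.4], [0, 0, 0, 0, 0, 0.2, 0.4], [0, 0, 0, 0, 0, 0, 0.4]]])

```text
clock: 7.3
eef_pos: [504.6, -189.9, 153.1]
tool_rot: [3.137, -0.005, -2.321]
force: [-0.6, -0.0, 0.5]
width: 51.0
gripper_force: 0.0
```

Run:
```python
from h import *
d=ctrl.get_image('wrist')
for a in ((588.8,-256,2.094,114),(507.3,-189.2,.82,99),(478,-283.5,1.55,84)): print(rod(d,*a,span=.4,rng=8))
goto(507.3,-189.2,69,.82+np.pi/2)
```

```text
[115.951, 587.992, -255.601, 2.095]
[145.389, 507.13, -189.383, 0.821]
[148.329, 477.995, -283.75, 1.551]
eef [ 506.2 -190.2  154.8] rot [ 3.140e+00 -3.000e-03 -2.322e+00] t 7.35 w 51.2 q [ 0.79  0.69 -0.77  1.88  0.64  0.84  2.08] dz-turn [ 0.002 -0.004 -0.001] shift(before turn) [-0.012 -0.002  0.572] shift(after turn) [-0.01  -0.001  0.572]
```

step_arm(series=[[[0, 0, 0, -0.01, -0.001, 0.2, 0.4], [0, 0, 0, 0, 0, 0.2, 0.4], [0, 0, 0, 0, 0, 0.172, 0.4], [0, 0, 0, 0, 0, 0, 0.4], [0, 0, 0, 0, 0, 0, 1], [0, 0, 0, 0, 0, 0, 1], [0, 0, 0, 0, 0, 0, 1], [0, 0, 0, 0, 0, 0, 1], [0, 0, 0, 0, 0, 0, 1], [0, 0, 0, 0, 0, 0, 1]]])

```text
clock: 8.35
eef_pos: [509.2, -190.0, 71.4]
tool_rot: [-3.139, 0.001, -2.326]
force: [-2.3, 1.4, 5.8]
width: 15.1
gripper_force: 60.9
```

step_arm(series=[[[0, 0, 0, 0, 0, -0.15, 1], [0, 0, 0, 0, 0, -0.25, 1], [0, 0, 0, 0, 0, -0.23, 1], [0, 0, 0.166, 0, 0, 0, 1], [0, 0, 0.166, 0, 0, 0, 1], [0, 0, 0.166, 0, 0, 0, 1], [0, 0, 0.166, 0, 0, 0, 1], [0, 0, 0.166, 0, 0, 0, 1], [0, 0, 0.166, 0, 0, 0, 1], [0, 0, 0.166, 0, 0, 0, 1], [0, 0, 0.166, 0, 0, 0, 1]]])

```text
clock: 9.45
eef_pos: [508.5, -190.0, 165.1]
tool_rot: [3.142, 0.001, 2.909]
force: [0.0, 1.0, -0.9]
width: 15.0
gripper_force: 59.9
```

Run:
```python
from h import *
d=ctrl.get_image('wrist');s=ctrl.read_state();print(s['eef_pos'],s['force'])
print(rod(d,*s['eef_pos'][:2],s['tool_rot'][2],s['eef_pos'][2]+30,span=.3,rng=10))
goto(505.6,169.3,165,-.228+np.pi/2)
```

```text
[ 508.5524866  -189.94547919  165.21337463] [-0.22533502 -0.00396453 -0.17510432]
[139.978, 504.274, -188.464, 2.919]
eef [ 508.6 -189.9  165.2] rot [-3.141e+00  1.000e-03  2.905e+00] t 9.5 w 14.9 q [ 0.63  0.6  -0.49  1.88  0.4   0.76  1.25] dz-turn [-0.     0.002 -0.011] shift(before turn) [0.581 2.323 0.   ] shift(after turn) [5.610e-01 2.329e+00 1.000e-03]
```

Run:
```python
from h import *
d=ctrl.get_image('wrist');e=ctrl.read_state()['eef_pos'];o=[]
for z in(e[2]+27.6,e[2]+27.6-87):
    r=rect(d,e[0],e[1],2.907,z,30,6);cv2.rectangle(r,(102,132),(258,228),(255,0,0),1);cv2.line(r,(180,0),(180,360),(255,255,0),1);o.append(r)
cv2.imwrite('pics/r3.png',np.hstack(o)[:,:,::-1])
```

```text
(no output)
```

View pics/r3.png

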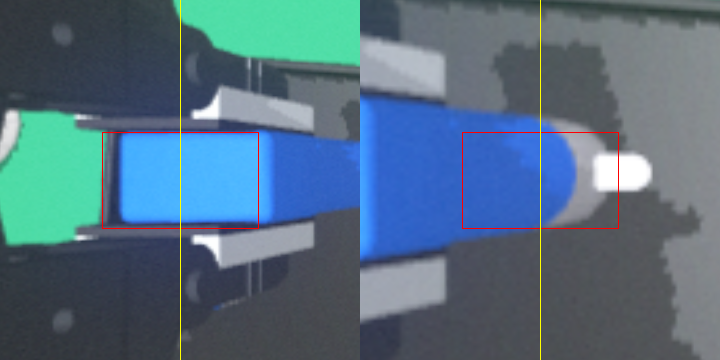

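In hand, the rod sits about +0.6 mm along tool x. The camera shows it about 1.3 mm off in y although it's gripped centred, so that is a camera bias I'll take out. I'll carry it over the medium socket and compare lug and slot in one picture.

step_arm(series=[[[0, 0, -0.01, 0.0618, 0.15, 0, 1], [0, 0, 0, 0.0618, 0.27, 0, 1], [0, 0, 0, 0.0618, 0.27, 0, 1], [0, 0, 0, 0.0618, 0.27, 0, 1], [0, 0, 0, 0.0618, 0.27, 0, 1], [0, 0, 0, 0.0618, 0.27, 0, 1], [0, 0, 0, 0.0618, 0.27, 0, 1], [0, 0, 0, 0.0618, 0.27, 0, 1], [0, 0, 0, 0.0618, 0.278, 0, 1], [0, 0, 0, 0, 0, 0.13, 1], [0, 0, 0, 0, 0, 0.13, 1], [0, 0, 0, 0, 0, 0, 1]]])

```text
clock: 10.75
eef_pos: [501.0, 167.3, 123.6]
tool_rot: [-3.14, -0.004, 2.926]
force: [-0.9, -0.7, -1.2]
width: 15.0
gripper_force: 59.9
```

Run:
```python
from h import *
d=ctrl.get_image('wrist');s=ctrl.read_state();e=s['eef_pos'];o=[];yaw=s['tool_rot'][2];print(s['tool_rot'])
goto(505.8,167.6,125,-.228+np.pi/2)
for z in(40,e[2]-65-1.5+8-1):
    r=rect(d,e[0],e[1],yaw,z,30,6);cv2.line(r,(0,180),(360,180),(255,0,0),1);cv2.line(r,(180,0),(180,360),(255,0,0),1);o.append(r)
cv2.imwrite('pics/r4.png',np.hstack(o)[:,:,::-1])
```

```text
[-3.14074512e+00 -2.23466943e-03  2.92460937e+00]
eef [501.9 167.4 124.6] rot [-3.141e+00 -2.000e-03  2.925e+00] t 10.8 w 15.0 q [-0.09  0.64 -0.43  1.95  0.42  0.65  0.57] dz-turn [-0.001 -0.003  0.014] shift(before turn) [-0.025  0.007 -0.003] shift(after turn) [-0.025  0.007 -0.003]
```

View pics/r4.png

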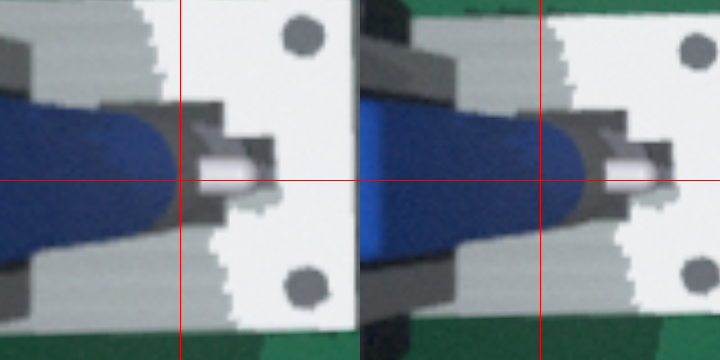

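step_arm(series=[[[0, 0, 0.014, -0.027, 0.009, 0, 1], [0, 0, 0, 0, 0, 0.05, 1], [0, 0, 0, 0, 0, 0.05, 1], [0, 0, 0, 0, 0, 0.05, 1], [0, 0, 0, 0, 0, 0.05, 1], [0, 0, 0, 0, 0, 0, 1]]])

```text
clock: 11.4
eef_pos: [505.9, 167.5, 93.6]
tool_rot: [-3.14, -0.003, 2.911]
force: [-0.5, 0.2, -0.7]
width: 15.0
gripper_force: 59.9
```

step_arm(series=[[[0, 0, 0, 0, 0, 0.04, 1], [0, 0, 0, 0, 0, 0.033, 1], [0, 0, 0, 0, 0, 0, 1]]])

```text
clock: 11.7
eef_pos: [506.9, 168.1, 83.5]
tool_rot: [3.141, -0.001, 2.911]
force: [0.4, 0.0, -0.6]
width: 15.0
gripper_force: 60.0
```

step_arm(series=[[[0, 0, 0, 0, 0, 0.02, 1], [0, 0, 0, 0, 0, 0, 1]]])

```text
clock: 11.9
eef_pos: [507.0, 168.1, 81.1]
tool_rot: [3.141, -0.0, 2.911]
force: [0.0, -1.4, 4.1]
width: 14.8
gripper_force: 60.4
```

step_arm(series=[[[0, 0, 0, 0, 0, 0.03, 1], [0, 0, 0, 0, 0, 0.02, 1], [0, 0, 0, 0, 0, 0, 1], [0, 0, 0, 0, 0, 0, 1]]])

```text
clock: 12.3
eef_pos: [507.1, 168.2, 74.3]
tool_rot: [3.141, 0.0, 2.911]
force: [-2.0, -0.7, 8.5]
width: 14.8
gripper_force: 61.0
```

step_arm(series=[[[0, 0, 0, 0, 0, 0.006, 1], [0, 0, 0.18, 0, 0, 0, 1], [0, 0, 0.18, 0, 0, 0, 1], [0, 0, 0.18, 0, 0, 0, 1], [0, 0, 0.18, 0, 0, 0, 1], [0, 0, 0.18, 0, 0, 0, 1], [0, 0, 0.18, 0, 0, 0, 1], [0, 0, 0.18, 0, 0, 0, 1], [0, 0, 0.18, 0, 0, 0, 1], [0, 0, 0.18, 0, 0, 0, 1], [0, 0, 0.18, 0, 0, 0, 1], [0, 0, 0.18, 0, 0, 0, 1]]])

```text
clock: 13.5
eef_pos: [507.9, 168.1, 74.0]
tool_rot: [3.14, -0.001, 1.35]
force: [-1.1, -0.2, 10.6]
width: 15.2
gripper_force: 61.4
```

step_arm(series=[[[0, 0, 0.02, 0, 0, 0, 1], [0, 0, 0, 0, 0, 0, 1]]])

```text
clock: 13.7
eef_pos: [507.8, 168.1, 73.9]
tool_rot: [3.14, -0.001, 1.34]
force: [-1.5, -1.2, 11.7]
width: 15.0
gripper_force: 61.6
```

```bash
python3 -c "
from h import *
s=ctrl.read_state();print(s['force'],s['torque'],s['tool_rot'],s['qpos'])
goto(505.8,167.6,75,-.228)"
```

```text
[-1.54815821 -1.20697857 11.6567727 ] [-0.26748456  0.25954073  0.02256698] [ 3.13978714e+00 -9.90678058e-04  1.33982011e+00] [-0.40198068  0.69997635  0.04507048  1.9715453  -0.06377515  0.4693413
 -0.54164025]
eef [507.8 168.1  73.9] rot [ 3.14e+00 -1.00e-03  1.34e+00] t 13.7 w 15.0 q [-0.4   0.7   0.05  1.97 -0.06  0.47 -0.54] dz-turn [ 0.002 -0.001 -0.004] shift(before turn) [-0.006 -0.012 -0.007] shift(after turn) [-0.006 -0.012 -0.007]
```

step_arm(series=[[[0, 0, 0, 0, 0, -0.02, 1], [0, 0, 0, 0, 0, -0.018, 1], [0, 0, 0, 0, 0, 0, 1], [0, 0, 0, 0, 0, 0, 1]]])

```text
clock: 14.1
eef_pos: [507.3, 168.1, 78.8]
tool_rot: [3.141, -0.001, 1.34]
force: [-0.6, 0.2, 5.9]
width: 15.0
gripper_force: 60.8
```

Force is 5.9 N, matching the 5.8 N spring at the locked depth. I'll let go, rise and check.

step_arm(series=[[[0, 0, 0, 0, 0, 0, 0.4], [0, 0, 0, 0, 0, 0, 0.4], [0, 0, 0, 0, 0, 0, 0.4], [0, 0, 0, 0, 0, 0, 0.4], [0, 0, 0, 0, 0, -0.15, 0.4], [0, 0, 0, 0, 0, -0.25, 0.4], [0, 0, 0, 0, 0, -0.2, 0.4], [0, 0, 0, 0, 0, 0, 0.4]]])

```text
clock: 14.9
eef_pos: [509.4, 168.8, 171.8]
tool_rot: [3.136, -0.004, 1.34]
force: [0.7, 0.2, 0.3]
width: 51.2
gripper_force: 0.0
```

Run:
```python
from h import *
d=ctrl.get_image('wrist')
for z in(107,): print(rod(d,505.7,168,-.228+np.pi/2,z,span=.3,rng=8))
goto(479,-284.6,160,1.56+np.pi/2)
```

```text
[91.186, 506.817, 170.562, 1.34]
eef [508.1 168.4 170. ] rot [ 3.139e+00 -2.000e-03  1.340e+00] t 14.95 w 51.3 q [-0.42  0.55  0.06  1.91 -0.05  0.69 -0.55] dz-turn [ 0.004 -0.003 -0.28 ] shift(before turn) [-2.985  0.501  0.061] shift(after turn) [-3.022 -0.161  0.066]
```

step_arm(series=[[[0, 0, -0.14, -0.15, 0, 0, 0.4], [0, 0, -0.14, -0.28, -0.04, 0, 0.4], [0, 0, 0, -0.288, -0.02, 0, 0.4], [0, 0, 0, -0.288, -0.02, 0, 0.4], [0, 0, 0, -0.288, -0.02, 0, 0.4], [0, 0, 0, -0.288, -0.02, 0, 0.4], [0, 0, 0, -0.288, -0.02, 0, 0.4], [0, 0, 0, -0.288, -0.02, 0, 0.4], [0, 0, 0, -0.288, -0.02, 0, 0.4], [0, 0, 0, -0.288, -0.02, 0, 0.4], [0, 0, 0, -0.288, -0.02, 0.066, 0.4], [0, 0, 0, 0, 0, 0, 0.4]]])

```text
clock: 16.15
eef_pos: [456.2, -290.5, 156.1]
tool_rot: [-3.138, 0.003, 1.55]
force: [-0.4, 0.4, 0.4]
width: 51.1
gripper_force: 0.0
```

Run:
```python
from h import *
d=ctrl.get_image('wrist')
print(rod(d,479,-284.6,1.56,84,span=.3,rng=8))
print(rod(d,588,-255.6,2.095,114,span=.3,rng=8))
goto(479,-284.6,54,1.56+np.pi/2)
```

```text
[80.552, 479.043, -288.553, 1.26]
[39.791, 578.532, -251.937, 1.865]
eef [ 457.1 -286.5  156.2] rot [-3.138 -0.     1.554] t 16.2 w 51.3 q [ 0.53  0.57 -0.04  1.9   0.03  0.67  0.46] dz-turn [-0.005 -0.    -0.008] shift(before turn) [0.015 0.149 0.681] shift(after turn) [0.015 0.146 0.682]
```

step_arm(series=[[[0, 0, -0.008, 0.015, 0.147, 0, 0.4], [0, 0, 0, 0, 0, 0, 0.4], [0, 0, 0, 0, 0, 0, 0.4]]])

```text
clock: 16.5
eef_pos: [481.4, -279.6, 157.4]
tool_rot: [-3.139, -0.002, 1.569]
force: [0.1, -0.0, -0.0]
width: 51.1
gripper_force: 0.0
```

Run:
```python
from h import *
d=ctrl.get_image('wrist')
print(rod(d,479,-284.6,1.56,84,span=.3,rng=8))
goto(479,-284.6,54,1.56+np.pi/2)
```

```text
[101.878, 478.208, -287.589, 1.557]
eef [ 480.9 -280.   157.5] rot [-3.139e+00 -1.000e-03  1.568e+00] t 16.55 w 51.6 q [ 0.5   0.59 -0.04  1.85  0.03  0.7   0.44] dz-turn [-0.003 -0.002  0.01 ] shift(before turn) [-0.032 -0.011  0.69 ] shift(after turn) [-0.031 -0.012  0.69 ]
```

step_arm(series=[[[0, 0, 0.01, -0.043, -0.018, 0.1, 0.4], [0, 0, 0, 0, 0, 0.2, 0.4], [0, 0, 0, 0, 0, 0.2, 0.4], [0, 0, 0, 0, 0, 0.183, 0.4], [0, 0, 0, 0, 0, 0, 0.4], [0, 0, 0, 0, 0, 0, 1], [0, 0, 0, 0, 0, 0, 1], [0, 0, 0, 0, 0, 0, 1], [0, 0, 0, 0, 0, 0, 1], [0, 0, 0, 0, 0, 0, 1], [0, 0, 0, 0, 0, 0, 1]]])

```text
clock: 17.65
eef_pos: [479.4, -288.3, 57.4]
tool_rot: [3.14, 0.001, 1.558]
force: [-1.2, 0.8, 8.0]
width: 14.5
gripper_force: 59.9
```

step_arm(series=[[[0, 0, 0, 0, 0, -0.15, 1], [0, 0, 0, 0, 0, -0.25, 1], [0, 0, 0, 0, 0, -0.23, 1], [0, 0, 0.18, 0, 0, 0, 1], [0, 0, 0.18, 0, 0, 0, 1], [0, 0, 0.18, 0, 0, 0, 1], [0, 0, 0.18, 0, 0, 0, 1], [0, 0, 0.18, 0, 0, 0, 1], [0, 0, 0.18, 0, 0, 0, 1], [0, 0, 0.18, 0, 0, 0, 1], [0, 0, 0.18, 0, 0, 0, 1], [0, 0, 0.18, 0, 0, 0, 1]]])

```text
clock: 18.85
eef_pos: [479.1, -287.7, 150.9]
tool_rot: [3.142, -0.001, 0.281]
force: [-0.8, -0.2, -0.7]
width: 15.0
gripper_force: 59.0
```

```bash
cat >> h.py <<'E'
def hand(d,L,off=27.6):
    "offset (tool x) of held head: rectified about TCP at head-top height"
    s=ctrl.read_state();e=s['eef_pos'];yaw=s['tool_rot'][2];f=rod(d,e[0],e[1],yaw,e[2]+off,span=.1,rng=8)
    dx,dy=f[1]-e[0],f[2]-e[1];c,sn=np.cos(yaw),np.sin(yaw);print('in hand: x',round(dx*c+dy*sn,2),'y',round(dx*sn-dy*c,2),'score',f[0])
E
python3 - <<'E'
from h import *
d=ctrl.get_image('wrist');hand(d,80)
goto(518.6,19.5,130,.255+np.pi/2)
E
```

```text
in hand: x 5.25 y -0.78 score 147.784
eef [ 479.2 -287.6  150.8] rot [ 3.141 -0.     0.276] t 18.9 w 14.6 q [ 0.27  0.63  0.33  1.86 -0.3   0.7  -0.51] dz-turn [ 0.    -0.     0.027] shift(before turn) [ 0.811 -1.898  0.139] shift(after turn) [ 0.771 -1.915  0.139]
```

step_arm(series=[[[0, 0, 0.027, 0, 0, 0, 1], [0, 0, 0, 0.0954, -0.239, 0, 1], [0, 0, 0, 0.0954, -0.239, 0, 1], [0, 0, 0, 0.0954, -0.239, 0, 1], [0, 0, 0, 0.0954, -0.239, 0, 1], [0, 0, 0, 0.0954, -0.239, 0, 1], [0, 0, 0, 0.0954, -0.239, 0, 1], [0, 0, 0, 0.0954, -0.239, 0, 1], [0, 0, 0, 0.0954, -0.239, 0, 1], [0, 0, 0, 0, 0, 0.15, 1], [0, 0, 0, 0, 0, 0.14, 1], [0, 0, 0, 0, 0, 0, 1]]])

```text
clock: 20.1
eef_pos: [512.4, 19.6, 105.1]
tool_rot: [-3.14, 0.005, 0.268]
force: [-0.0, -0.2, -0.9]
width: 14.7
gripper_force: 59.0
```

```bash
cat >> h.py <<'E'
def hover(L,name,offs=27.6):
    "rectified views about TCP at mouth height and at lug height, 6 px/mm, up = -local y"
    d=ctrl.get_image('wrist');s=ctrl.read_state();e=s['eef_pos'];o=[];yaw=s['tool_rot'][2]
    for z in(40,e[2]+offs-L+8):
        r=rect(d,e[0],e[1],yaw,z,30,6);cv2.line(r,(0,180),(360,180),(255,0,0),1);cv2.line(r,(180,0),(180,360),(255,0,0),1);o.append(r)
    cv2.imwrite(name,np.hstack(o)[:,:,::-1]);print(e,yaw)
E
python3 - <<'E'
from h import *
hover(80,'pics/r5.png');goto(517.7,18.6,107,.255+np.pi/2)
E
```

```text
[513.34287273  18.9872161  106.3332175 ] 0.2665406270024111
eef [513.3  19.  106.3] rot [-3.14e+00  3.00e-03  2.67e-01] t 20.15 w 15.2 q [-0.31  0.65  0.33  2.01 -0.39  0.54 -1.01] dz-turn [-0.001  0.003  0.015] shift(before turn) [ 0.027  0.01  -0.005] shift(after turn) [ 0.027  0.01  -0.004]
```

View pics/r5.png

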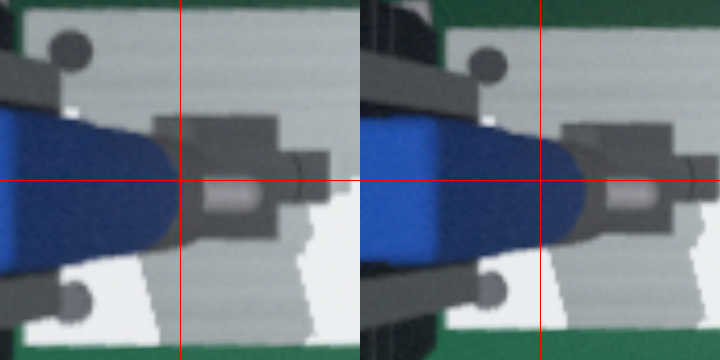

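step_arm(series=[[[0, 0, 0.015, 0.0225, 0.014, 0, 1], [0, 0, 0, 0, 0, 0.05, 1], [0, 0, 0, 0, 0, 0.05, 1], [0, 0, 0, 0, 0, 0.03, 1], [0, 0, 0, 0, 0, 0.02, 1], [0, 0, 0, 0, 0, 0, 1]]])

```text
clock: 20.75
eef_pos: [517.6, 17.8, 83.8]
tool_rot: [-3.141, 0.002, 0.253]
force: [0.2, -0.4, -0.4]
width: 14.8
gripper_force: 59.0
```

step_arm(series=[[[0, 0, 0, 0, 0, 0.03, 1], [0, 0, 0, 0, 0, 0.03, 1], [0, 0, 0, 0, 0, 0.02, 1], [0, 0, 0, 0, 0, 0, 1], [0, 0, 0, 0, 0, 0, 1]]])

```text
clock: 21.25
eef_pos: [517.9, 17.7, 72.2]
tool_rot: [-3.141, 0.001, 0.253]
force: [-0.0, -0.4, -0.1]
width: 14.8
gripper_force: 59.0
```

step_arm(series=[[[0, 0, 0, 0, 0, 0.03, 1], [0, 0, 0, 0, 0, 0.03, 1], [0, 0, 0, 0, 0, 0.022, 1], [0, 0, 0, 0, 0, 0, 1], [0, 0, 0, 0, 0, 0, 1]]])

```text
clock: 21.75
eef_pos: [518.6, 17.8, 60.5]
tool_rot: [-3.141, -0.001, 0.253]
force: [-0.8, -0.7, 8.2]
width: 15.0
gripper_force: 60.5
```

step_arm(series=[[[0, 0, 0, 0, 0, 0.009, 1], [0, 0, -0.18, 0, 0, 0, 1], [0, 0, -0.18, 0, 0, 0, 1], [0, 0, -0.18, 0, 0, 0, 1], [0, 0, -0.18, 0, 0, 0, 1], [0, 0, -0.18, 0, 0, 0, 1], [0, 0, -0.18, 0, 0, 0, 1], [0, 0, -0.18, 0, 0, 0, 1], [0, 0, -0.18, 0, 0, 0, 1], [0, 0, -0.18, 0, 0, 0, 1], [0, 0, -0.18, 0, 0, 0, 1], [0, 0, -0.18, 0, 0, 0, 1]]])

```text
clock: 22.95
eef_pos: [521.0, 17.8, 60.0]
tool_rot: [3.136, 0.001, 1.813]
force: [0.3, -0.7, 8.8]
width: 14.9
gripper_force: 60.4
```

step_arm(series=[[[0, 0, -0.02, 0, 0, 0, 1], [0, 0, 0, 0, 0, 0, 1]]])

```text
clock: 23.15
eef_pos: [521.0, 17.8, 60.0]
tool_rot: [3.136, 0.0, 1.824]
force: [2.3, -0.6, 8.8]
width: 15.0
gripper_force: 60.3
```

step_arm(series=[[[0, 0, 0, 0, 0, -0.02, 1], [0, 0, 0, 0, 0, -0.016, 1], [0, 0, 0, 0, 0, 0, 1], [0, 0, 0, 0, 0, 0, 1]]])

```text
clock: 23.55
eef_pos: [520.9, 17.8, 65.1]
tool_rot: [3.136, 0.001, 1.824]
force: [3.5, 0.6, 7.2]
width: 14.7
gripper_force: 59.9
```

step_arm(series=[[[0, 0, 0, 0, 0, 0, 0.4], [0, 0, 0, 0, 0, 0, 0.4], [0, 0, 0, 0, 0, 0, 0.4], [0, 0, 0, 0, 0, 0, 0.4], [0, 0, 0, 0, 0, -0.15, 0.4], [0, 0, 0, 0, 0, -0.25, 0.4], [0, 0, 0, 0, 0, -0.24, 0.4], [0, 0, 0, 0, 0, 0, 0.4], [0, 0, 0, 0, 0, 0, 0.4]]])

```text
clock: 24.45
eef_pos: [518.2, 17.8, 160.6]
tool_rot: [3.141, -0.0, 1.824]
force: [0.4, -0.1, -0.5]
width: 50.9
gripper_force: 0.0
```

Run:
```python
from h import *
d=ctrl.get_image('wrist')
print(rod(d,519.5,19,.255+np.pi/2,92,span=.3,rng=8))
goto(588,-256.5,185,2.095+np.pi/2)
```

```text
[97.051, 519.118, 22.266, 1.84]
eef [517.4  17.7 159.7] rot [-3.14  -0.     1.824] t 24.5 w 51.3 q [ 0.01  0.54 -0.15  1.95  0.13  0.65  0.04] dz-turn [-0.002 -0.001 -0.345] shift(before turn) [-1.887 -0.002 -0.17 ] shift(after turn) [-1.818 -0.507 -0.169]
```

step_arm(series=[[[0, 0, -0.173, 0, 0, -0.08, 0.4], [0, 0, -0.172, 0, 0, -0.08, 0.4], [0, 0, 0, -0.18, -0.05, 0, 0.4], [0, 0, 0, -0.234, -0.065, 0, 0.4], [0, 0, 0, -0.234, -0.065, 0, 0.4], [0, 0, 0, -0.234, -0.065, 0, 0.4], [0, 0, 0, -0.234, -0.065, 0, 0.4], [0, 0, 0, -0.234, -0.065, 0, 0.4], [0, 0, 0, -0.234, -0.065, 0, 0.4], [0, 0, 0, -0.234, -0.067, 0, 0.4], [0, 0, 0, 0, 0, 0, 0.4], [0, 0, 0, 0, 0, 0, 0.4]]])

```text
clock: 25.7
eef_pos: [587.3, -256.8, 181.7]
tool_rot: [-3.139, -0.004, 2.093]
force: [1.0, 0.5, -0.7]
width: 51.5
gripper_force: 0.0
```

Run:
```python
from h import *
d=ctrl.get_image('wrist')
print(rod(d,588,-256,2.095,114,span=.3,rng=10))
goto(588,-256.5,86,2.095+np.pi/2)
```

```text
[86.832, 591.252, -259.008, 2.109]
eef [ 587.7 -255.1  182.1] rot [-3.14  -0.004  2.095] t 25.75 w 51.3 q [ 0.51  0.68 -0.24  1.59  0.19  0.91  0.73] dz-turn [-0.002 -0.005  0.   ] shift(before turn) [-0.012 -0.002  0.641] shift(after turn) [-0.009 -0.003  0.641]
```

step_arm(series=[[[0, 0, 0, -0.02, -0.002, 0.1, 0.4], [0, 0, 0, 0, 0, 0.2, 0.4], [0, 0, 0, 0, 0, 0.2, 0.4], [0, 0, 0, 0, 0, 0.141, 0.4], [0, 0, 0, 0, 0, 0, 0.4], [0, 0, 0, 0, 0, 0, 1], [0, 0, 0, 0, 0, 0, 1], [0, 0, 0, 0, 0, 0, 1], [0, 0, 0, 0, 0, 0, 1], [0, 0, 0, 0, 0, 0, 1], [0, 0, 0, 0, 0, 0, 1]]])

```text
clock: 26.85
eef_pos: [591.0, -259.3, 89.3]
tool_rot: [3.14, 0.002, 2.095]
force: [0.2, 0.2, 6.0]
width: 14.6
gripper_force: 60.4
```

step_arm(series=[[[0, 0, 0, 0, 0, -0.15, 1], [0, 0, 0, 0, 0, -0.25, 1], [0, 0, 0, 0, 0, -0.25, 1], [0, 0, -0.17, 0, 0, 0, 1], [0, 0, -0.17, 0, 0, 0, 1], [0, 0, -0.17, 0, 0, 0, 1], [0, 0, -0.17, 0, 0, 0, 1], [0, 0, -0.17, 0, 0, 0, 1], [0, 0, -0.17, 0, 0, 0, 1], [0, 0, -0.17, 0, 0, 0, 1], [0, 0, 0, 0, 0, 0, 1]]])

```text
clock: 27.95
eef_pos: [589.3, -259.4, 184.9]
tool_rot: [3.141, -0.002, 3.029]
force: [0.6, 0.1, -1.1]
width: 14.7
gripper_force: 59.6
```

Run:
```python
from h import *
d=ctrl.get_image('wrist');hand(d,110)
goto(514.9,302,190,-.113+np.pi/2)
```

```text
in hand: x 6.75 y 0.47 score 135.659
eef [ 589.4 -259.4  185.1] rot [ 3.141e+00 -1.000e-03  3.026e+00] t 28.0 w 14.8 q [ 0.66  0.71 -0.5   1.57  0.39  0.96  1.49] dz-turn [ 0.001 -0.002 -0.003] shift(before turn) [ 0.924  3.661 -0.03 ] shift(after turn) [ 0.916  3.663 -0.033]
```

step_arm(series=[[[0, 0, 0, 0, 0.1, -0.2, 1], [0, 0, 0, 0.063, 0.2, 0, 1], [0, 0, 0, 0.063, 0.26, 0, 1], [0, 0, 0, 0.063, 0.26, 0, 1], [0, 0, 0, 0.063, 0.26, 0, 1], [0, 0, 0, 0.063, 0.26, 0, 1], [0, 0, 0, 0.063, 0.26, 0, 1], [0, 0, 0, 0.063, 0.26, 0, 1], [0, 0, 0, 0.063, 0.26, 0, 1], [0, 0, 0, 0.063, 0.26, 0, 1], [0, 0, 0, 0.063, 0.26, 0, 1], [0, 0, 0, 0.063, 0.26, 0, 1]]])

```text
clock: 29.2
eef_pos: [534.8, 186.2, 215.6]
tool_rot: [-3.141, -0.0, 3.026]
force: [0.9, 0.1, -0.5]
width: 14.9
gripper_force: 59.6
```

step_arm(series=[[[0, 0, 0, 0.063, 0.26, 0, 1], [0, 0, 0, 0.063, 0.26, 0, 1], [0, 0, 0, 0.063, 0.24, 0, 1], [0, 0, 0, 0, 0, 0, 1]]])

```text
clock: 29.6
eef_pos: [517.0, 308.9, 216.0]
tool_rot: [3.136, -0.002, 3.035]
force: [1.0, 0.8, -0.3]
width: 15.0
gripper_force: 59.6
```

Run:
```python
from h import *
goto(518.5,300.6,140,-.113+np.pi/2)
```

```text
eef [517.  308.9 216. ] rot [ 3.136e+00 -2.000e-03  3.035e+00] t 29.6 w 15.0 q [-0.26  0.62 -0.51  1.67  0.35  0.95  0.56] dz-turn [ 0.008 -0.002  0.008] shift(before turn) [-0.016 -0.057  0.507] shift(after turn) [-0.016 -0.054  0.507]
```

step_arm(series=[[[0, 0, 0, 0, 0, 0.15, 1], [0, 0, 0, 0, 0, 0.2, 1], [0, 0, 0, 0, 0, 0.15, 1], [0, 0, 0, 0, 0, 0, 1], [0, 0, 0, 0, 0, 0, 1], [0, 0, 0, 0, 0, 0, 1]]])

```text
clock: 30.2
eef_pos: [520.7, 301.8, 141.9]
tool_rot: [3.14, 0.001, 3.029]
force: [-0.5, 1.0, 0.0]
width: 14.9
gripper_force: 59.6
```

Run:
```python
from h import *
goto(518.5,300.6,140,-.113+np.pi/2)
hover(110,'pics/r6.png',24.7)
```

```text
eef [520.7 301.8 141.9] rot [3.140e+00 1.000e-03 3.029e+00] t 30.2 w 14.9 q [-0.29  0.7  -0.46  1.74  0.42  0.8   0.51] dz-turn [ 0.002  0.002 -0.   ] shift(before turn) [ 0.013 -0.01   0.013] shift(after turn) [ 0.013 -0.01   0.013]
[520.67520421 301.80297691 142.01129376] 3.0286733840844526
```

View pics/r6.png

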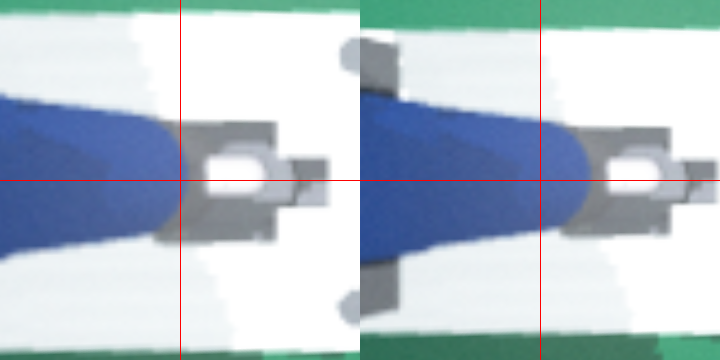

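Lug and slot line up to within about 3 mm along x and 1.3 mm across. I'll correct that and insert.

step_arm(series=[[[0, 0, 0, 0.02, -0.009, 0, 1], [0, 0, 0, 0, 0, 0.05, 1], [0, 0, 0, 0, 0, 0.05, 1], [0, 0, 0, 0, 0, 0.03, 1], [0, 0, 0, 0, 0, 0.03, 1], [0, 0, 0, 0, 0, 0, 1]]])

```text
clock: 30.85
eef_pos: [516.3, 300.1, 115.5]
tool_rot: [-3.141, -0.002, 3.03]
force: [0.0, -0.8, -0.8]
width: 14.7
gripper_force: 59.5
```

step_arm(series=[[[0, 0, 0, 0, 0, 0.03, 1], [0, 0, 0, 0, 0, 0.03, 1], [0, 0, 0, 0, 0, 0, 1], [0, 0, 0, 0, 0, 0, 1]]])

```text
clock: 31.25
eef_pos: [516.6, 300.2, 107.3]
tool_rot: [-3.142, -0.001, 3.03]
force: [0.4, 0.3, -0.8]
width: 14.9
gripper_force: 59.5
```

step_arm(series=[[[0, 0, 0, 0, 0, 0.03, 1], [0, 0, 0, 0, 0, 0.03, 1], [0, 0, 0, 0, 0, 0.02, 1], [0, 0, 0, 0, 0, 0, 1], [0, 0, 0, 0, 0, 0, 1]]])

```text
clock: 31.75
eef_pos: [517.0, 300.5, 96.0]
tool_rot: [3.141, 0.0, 3.03]
force: [0.2, -1.1, 5.6]
width: 14.9
gripper_force: 60.5
```

step_arm(series=[[[0, 0, 0, 0, 0, 0.02, 1], [0, 0, 0, 0, 0, 0.014, 1], [0, 0, 0, 0, 0, 0, 1], [0, 0, 0, 0, 0, 0, 1]]])

```text
clock: 32.15
eef_pos: [517.2, 300.7, 91.8]
tool_rot: [3.141, 0.001, 3.03]
force: [-1.4, -1.6, 11.0]
width: 14.6
gripper_force: 61.2
```

step_arm(series=[[[0, 0, 0.18, 0, 0, 0, 1], [0, 0, 0.18, 0, 0, 0, 1], [0, 0, 0.18, 0, 0, 0, 1], [0, 0, 0.18, 0, 0, 0, 1], [0, 0, 0.18, 0, 0, 0, 1], [0, 0, 0.18, 0, 0, 0, 1], [0, 0, 0.18, 0, 0, 0, 1], [0, 0, 0.18, 0, 0, 0, 1], [0, 0, 0.18, 0, 0, 0, 1], [0, 0, 0.18, 0, 0, 0, 1], [0, 0, 0.18, 0, 0, 0, 1], [0, 0, 0.02, 0, 0, 0, 1]]])

```text
clock: 33.35
eef_pos: [516.9, 300.5, 91.8]
tool_rot: [3.141, -0.0, 1.456]
force: [-1.8, -1.4, 11.6]
width: 14.9
gripper_force: 61.3
```

step_arm(series=[[[0, 0, 0, 0, 0, 0, 1], [0, 0, 0, 0, 0, -0.02, 1], [0, 0, 0, 0, 0, -0.012, 1], [0, 0, 0, 0, 0, 0, 1], [0, 0, 0, 0, 0, 0, 1]]])

```text
clock: 33.85
eef_pos: [516.9, 300.4, 95.9]
tool_rot: [3.142, -0.001, 1.459]
force: [-1.5, -0.1, 5.8]
width: 14.9
gripper_force: 60.5
```

Turned fully, and the force is back to the locked value of 5.8 N. I'll let go, rise and check all three.

step_arm(series=[[[0, 0, 0, 0, 0, 0, 0.4], [0, 0, 0, 0, 0, 0, 0.4], [0, 0, 0, 0, 0, 0, 0.4], [0, 0, 0, 0, 0, 0, 0.4], [0, 0, 0, 0, 0, -0.15, 0.4], [0, 0, 0, 0, 0, -0.25, 0.4], [0, 0, 0, 0, 0, -0.3, 0.4], [0, 0, 0, 0, 0, -0.3, 0.4], [0, 0, 0, 0, 0, 0, 0.4], [0, 0, 0, 0, 0, 0, 0.4]]])

```text
clock: 34.85
eef_pos: [517.0, 300.4, 246.1]
tool_rot: [3.141, -0.001, 1.459]
force: [0.3, -0.1, -1.2]
width: 51.3
gripper_force: 0.0
```

Run:
```python
from h import *
s=ctrl.read_state();print(s['clock'],s['eef_pos'],s['force'],s['width'])
W=ctrl.get_image('wrist');print(rod(W,516,301,1.458,122,span=.3,rng=8))
for cam in('side','top'):
    d=ctrl.get_image(cam);cv2.imwrite(f'pics/end_{cam}.png',d['img'][:,:,::-1]);im=d['img'].astype(int)
    m=((im[:,:,2]-im[:,:,0]>50)&(im[:,:,2]-im[:,:,1]>30)).astype(np.uint8)
    n,_,st,ce=cv2.connectedComponentsWithStats(m)
    for i in range(1,n):
        if st[i,4]>25:print(cam,st[i].tolist())
    for nm,x,y,yaw,L in(('L',516,301,-.113,110),('M',506.5,168.2,-.228,95),('S',519.9,19,.255,80)):
        for k in(0,76): print(cam,nm,k,'top, neck pred',[np.round(proj(d,[x+k*np.cos(yaw),y+k*np.sin(yaw),z]),1).tolist() for z in(12+L,40)])
```

```text
34.85 [517.03595172 300.42991203 246.11537059] [ 0.32381033 -0.11286578 -1.16509436] 51.306742284263585
[181.388, 516.625, 304.199, 1.455]
side [234, 107, 8, 30, 167]
side [206, 111, 9, 31, 182]
side [250, 140, 8, 27, 169]
side [220, 143, 8, 27, 169]
side [270, 169, 12, 23, 179]
side [333, 176, 70, 59, 2006]
side [244, 181, 12, 25, 198]
side L 0 top, neck pred [[209.6, 114.2], [211.8, 140.0]]
side L 76 top, neck pred [[237.5, 110.0], [238.5, 135.7]]
side M 0 top, neck pred [[222.8, 146.3], [224.2, 167.9]]
side M 76 top, neck pred [[253.3, 143.3], [253.6, 164.9]]
side S 0 top, neck pred [[250.0, 185.2], [250.4, 202.4]]
side S 76 top, neck pred [[276.3, 172.8], [275.9, 189.7]]
top [249, 87, 48, 37, 1427]
top [138, 156, 14, 14, 102]
top [232, 157, 10, 11, 77]
top [190, 160, 11, 12, 86]
top [135, 183, 14, 12, 77]
top [239, 182, 10, 11, 74]
top [184, 186, 11, 11, 84]
top L 0 top, neck pred [[139.7, 185.1], [146.1, 191.2]]
top L 76 top, neck pred [[143.7, 158.1], [149.8, 165.7]]
top M 0 top, neck pred [[189.3, 188.9], [192.3, 193.7]]
top M 76 top, neck pred [[195.8, 162.6], [198.4, 168.6]]
top S 0 top, neck pred [[243.9, 184.4], [244.2, 188.3]]
top S 76 top, neck pred [[236.8, 158.9], [237.3, 163.6]]
```

Run:
```python
import cv2,numpy as np
im=cv2.imread('pics/end_side.png').astype(float)
b=np.clip((im[:,:,0]-np.maximum(im[:,:,2],im[:,:,1]))/60,0,1)
from h import proj,ctrl
for n,(x,y,w,h) in dict(Ln=(234,107,8,30),L=(206,111,9,31),Mn=(250,140,8,27),M=(220,143,8,27),Sn=(270,169,12,23),S=(244,181,12,25)).items():
    p=b[y-3:y+h+4,x-1:x+w+1];print(n,'profile len max',p.sum(0).max().round(2),'sorted',np.sort(p.sum(0))[::-1][:5].round(1),'area',p.sum().round(1), 'rowwidth',p.sum(1).round(1).tolist())
```

```text
Ln profile len max 29.78 sorted [29.8 29.4 29.3 27.  26.8] area 173.6 rowwidth [0.0, 0.0, 0.0, 1.8, 6.1, 7.1, 7.1, 7.8, 7.4, 6.8, 6.4, 5.9, 5.9, 6.7, 6.2, 5.6, 5.6, 5.7, 5.6, 5.6, 5.6, 5.6, 5.7, 5.7, 5.6, 5.5, 5.2, 5.1, 5.1, 5.0, 5.2, 5.5, 4.5, 0.7, 0.0, 0.0, 0.0]
L profile len max 30.83 sorted [30.8 30.8 30.7 28.3 25.8] area 184.2 rowwidth [0.0, 0.0, 0.0, 4.6, 6.5, 7.4, 7.2, 7.0, 6.9, 6.6, 6.4, 6.1, 6.5, 7.0, 6.2, 5.6, 5.8, 5.8, 5.8, 5.9, 5.7, 5.7, 5.8, 5.7, 5.7, 5.6, 5.3, 5.2, 5.2, 5.2, 5.4, 5.8, 5.8, 4.3, 0.4, 0.0, 0.0, 0.0]
Mn profile len max 26.2 sorted [26.2 26.2 25.8 25.  23.2] area 167.6 rowwidth [0.0, 0.0, 0.0, 4.1, 7.1, 7.3, 7.3, 7.7, 8.1, 7.5, 6.9, 6.3, 6.3, 7.3, 7.0, 6.5, 5.9, 5.9, 6.1, 6.1, 6.1, 5.9, 5.6, 5.6, 5.6, 5.5, 5.9, 6.0, 5.4, 2.6, 0.2, 0.0, 0.0, 0.0]
M profile len max 26.98 sorted [27.  26.8 26.7 24.9 24.7] area 171.0 rowwidth [0.0, 0.0, 0.0, 4.3, 6.3, 6.6, 7.0, 7.2, 7.1, 6.8, 6.5, 6.3, 6.4, 6.5, 6.6, 6.6, 6.3, 6.1, 6.2, 6.2, 6.3, 6.1, 5.9, 5.8, 6.0, 6.0, 6.0, 6.2, 6.2, 5.6, 1.6, 0.1, 0.0, 0.0]
Sn profile len max 20.95 sorted [21.  20.9 20.9 20.6 18.2] area 165.4 rowwidth [0.0, 0.0, 0.0, 3.0, 6.2, 8.8, 10.2, 11.1, 10.8, 10.4, 9.7, 9.3, 8.7, 7.9, 8.3, 7.3, 6.1, 5.5, 5.6, 5.7, 5.6, 5.7, 5.7, 5.6, 5.2, 2.7, 0.1, 0.0, 0.0, 0.0]
S profile len max 23.55 sorted [23.5 23.2 22.7 22.4 20.8] area 184.6 rowwidth [0.0, 0.0, 0.2, 3.8, 6.9, 9.2, 10.2, 11.0, 10.9, 10.6, 10.1, 9.4, 8.8, 8.0, 7.9, 7.6, 6.3, 5.9, 5.8, 5.9, 5.9, 6.0, 6.1, 6.4, 6.4, 6.6, 6.0, 2.7, 0.0, 0.0, 0.0, 0.0]
```

The short rod looks 1–2 pixels taller than its neighbour in the side view, so I'll check it more closely with the wrist camera.

```bash
python3 -c "
from h import *
goto(550,-40,200,np.pi)"
```

```text
eef [515.7 299.7 243.5] rot [-3.138e+00  2.000e-03  1.459e+00] t 35.0 w 51.2 q [-0.58  0.54  0.01  1.66 -0.01  0.95 -0.68] dz-turn [-0.004  0.002 -0.143] shift(before turn) [-2.224  0.481  0.293] shift(after turn) [-2.264  0.229  0.29 ]
```

step_arm(series=[[[0, 0, -0.143, 0, 0, 0, 0.4], [0, 0, 0, -0.226, 0.023, 0, 0.4], [0, 0, 0, -0.226, 0.023, 0, 0.4], [0, 0, 0, -0.226, 0.023, 0, 0.4], [0, 0, 0, -0.226, 0.023, 0, 0.4], [0, 0, 0, -0.226, 0.023, 0, 0.4], [0, 0, 0, -0.226, 0.023, 0, 0.4], [0, 0, 0, -0.226, 0.023, 0, 0.4], [0, 0, 0, 0, 0, 0, 0.4], [0, 0, 0, 0, 0, 0, 0.4], [0, 0, 0, 0, 0, 0, 0.4]]])

```text
clock: 36.1
eef_pos: [540.3, 64.2, 244.2]
tool_rot: [-3.139, -0.001, 1.573]
force: [-0.4, 0.7, 0.0]
width: 50.9
gripper_force: 0.0
```

Run:
```python
from h import *
d=ctrl.get_image('wrist');print(ctrl.read_state()['eef_pos'])
for x,y in((519.5,19),(593,38.5)):
  for z in (92,): print(rod(d,x,y,1.57,z,span=1.57,rng=10), proj(d,[x,y,z]))
goto(550,-40,200,np.pi)
```

```text
[540.45720021  64.43143216 244.40087855]
[76.951, 519.199, 22.274, 1.815] [np.float64(232.83802841346508), np.float64(221.40950921177853)]
[79.353, 591.629, 40.721, 1.833] [np.float64(307.3111217346036), np.float64(203.07558059522364)]
eef [540.5  64.4 244.4] rot [-3.140e+00 -1.000e-03  1.573e+00] t 36.15 w 51.0 q [-0.17  0.46 -0.01  1.8   0.    0.89 -0.17] dz-turn [-0.003 -0.001  0.003] shift(before turn) [-0.697  0.063  0.295] shift(after turn) [-0.696  0.064  0.296]
```

step_arm(series=[[[0, 0, 0, -0.23, 0.023, 0.1, 0.4], [0, 0, 0, -0.23, 0.023, 0.1, 0.4], [0, 0, 0, -0.23, 0.023, 0.1, 0.4], [0, 0, 0, 0, 0, 0, 0.4], [0, 0, 0, 0, 0, 0, 0.4], [0, 0, 0, 0, 0, 0, 0.4]]])

```text
clock: 36.75
eef_pos: [551.6, -38.3, 200.2]
tool_rot: [-3.141, -0.001, 1.574]
force: [-0.2, 1.0, 0.1]
width: 51.1
gripper_force: 0.0
```

Run:
```python
from h import *
d=ctrl.get_image('wrist');print(ctrl.read_state()['eef_pos'])
for x,y in((519.5,19),(593,38.5)):
  for z in (92,): print(rod(d,x,y,1.57,z,span=1.57,rng=10), proj(d,[x,y,z]))
cv2.imwrite('pics/s_end.png',d['img'][:,:,::-1])
```

```text
[551.62923163 -38.31117205 200.40467809]
[153.233, 519.513, 21.85, 1.833] [np.float64(212.3664933529793), np.float64(119.06225995236112)]
[158.07, 591.581, 39.932, 1.833] [np.float64(308.5099522747894), np.float64(92.99137354140777)]
```

```bash
python3 -c "
from cell import ctrl
print(ctrl.finish_job())"
```

```text
the job is handed in; nothing more can be done
None
```

I locked all three rods (short, medium and long) into the bars of their own length, let go of them and handed the job in at about 37 s; no verdict came back. The yaws and side-view heights match the neighbouring rods, except that the short rod measured about 1 mm high (±1 mm, limit 2.5 mm).

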